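Load a cutting die under the press head and bolt it in

TASK

Take the longer of the two plywood cutting dies and feed it, rules up, lengthwise under the head of the small green press until it lies flat on the bed, fully home against the back stop; hold it by its plywood edges only, so that nothing touches the steel rules on its top. Then push the locking bolt fully shut behind it, and leave the other things on the bench where they are.

Things in the scene. Friction and masses are not known exactly. Their poses are not given: they have to be found in the camera images.
- long_die: The longer die: a plywood board 150 x 60 x 12 mm (x, y, z), lying flat, with bare vertical edges. Origin at the centre of its underside; x along its length, z up out of the ruled face. Either end may go in first. About 0.17 kg.
- long_die_rules: The steel rules on the long die: a ladder pattern of upright 2 mm strips, 120 x 44 mm overall, centred on the board's top and standing 6 mm above it (18 mm above the underside). At least 8 mm of bare wood is left along the sides, 15 mm at the ends. Origin at the centre of the board's top face. Nothing may touch them.
- short_die: The shorter die, of the same make: 100 x 60 x 12 mm. Origin at the centre of its underside. Not needed.
- press: Small hand press fixed on the bench: green head over a bare steel bed. Origin on the bench below the middle of the head's front face; x points into the press (roughly away from the robot), y to the bolt's side, z up. Bed top at z = 20 mm, from x = -180 to 145, y = -95 to 95 mm. The long die is home with its origin at x = 30, y = 0, z = 20 mm, its rear 45 mm still out in front of the head.
- press_mouth (a point): Middle of the passage's mouth on the bed: x = 0, y = 0, z = 20 mm in the press's frame, same axes. The passage runs along x below the head, 26 mm high; side guides leave it 66 mm wide (y = -33 to 33), with bevels that widen it to about 75 mm at the mouth.
- press_head (a point): Centre of the top of the green head: x = 45, y = 0, z = 74 mm in the press's frame. The head spans x = 0 to 90, y = -75 to 75 mm, its underside at z = 46 mm. On it, at x = 68, stands a clamp screw with a T-bar along y (140 mm long), up to z = 147 mm; not to be used.
- press_stop (a point): Middle of the back stop's face, on the bed: x = 105, y = 0, z = 20 mm in the press's frame; the stop is 100 mm wide and 22 mm tall.
- bolt (a joint): Travel of the locking bolt in m: 0 fully open, 0.080 fully shut. A steel bar 12 mm wide (press x = -63 to -51 mm), top 36 mm above the bench, that slides along the press's -y just behind the rear of a die that is home; its tip is at press y = 90 mm minus the travel. Stiff (2 N), stays where left. Runs between two rails, tops 34 mm above the bench, at press y = 115 to 215 mm.
- bolt_knob (a point): Centre of the top of the bolt's upright round knob, 16 mm in diameter and 30 mm tall, 66 mm above the bench; 85 mm behind the bolt's tip. It moves with the bolt: press x = -57, y = 175 mm minus the travel.
- small_box: Open cardboard box 90 x 130 x 70 mm, a bystander. Origin at the centre of its underside.
- glue: White bottle, 60 mm across, 150 mm tall, a bystander. Origin at the centre of its underside.
- tape: Ring of brown tape, 90 mm across, 30 mm tall, lying flat, a bystander. Origin at the centre of its underside.
- weight: Dark steel block 60 x 60 x 50 mm, a bystander. Origin at the centre of its underside.
Not all that is in view belongs to the job. What is shaped like the long_die but red or turquoise is not meant.

How it is judged:
By the outcome, as a careful person would: the job done as asked, in the order asked, and still so for the second after the job is handed in, with the robot touching nothing.
It also fails if it takes over 51 s, if anything falls off the work surface, if the arm or the gripper's body presses on something with over 40 N, if the wrist force passes 120 N, or if a joint passes its speed limit or range.

ROBOT

A 7-joint arm with a two-finger parallel gripper is mounted at the origin on the work surface. World frame = base frame: x ahead of the robot, y to its left, z up, the work surface at z = 0. Lengths are in mm, angles in rad, forces in N, time in s.
With the tool pointing down it reaches from about 400 to 925 mm from the base axis. Payload 4.1 kg.
Tool frame: the origin (TCP) lies midway between the tips of the shut fingers; the grasp point (between the pads) lies 19 mm behind it; z points along the fingers, y is the line along which they close (so a half turn about z gives the same grasp; the last joint's range is limited). The gripper opens to 85 mm and grips with 20 to 120 N. Pads are 22 mm wide; open, the fingers measure 114 mm over their backs; the gripper's body (76 mm by 85 mm) begins 54 mm behind the grasp point. The pads swing forward as they close: fully open they stand 13 mm farther back than shut.
Start: joints at [1.128, 0.398, 0.045, 1.537, -0.019, 1.207, -0.051], TCP at [219.131, -611.984, 231.347] pointing down, gripper open.
Joint ranges: [-2.82, 2.82], [-0.49, 2.23], [-1.37, 1.46], [0, 2.46], [-1.36, 4.5], [0.23, 2], [-2.94, 2.94]. Speed limits (rad/s): [2.57, 2.57, 3.14, 3.14, 3.14, 3.14, 3.14].

INTERFACE

Orientations are given as a rotation vector (axis times angle).
In Python, from workcell import ctrl, imaging gives the robot as it stands. The module is installed in compiled form; this text tells all that it offers. Calls block until the motion is done:
- ctrl.move_ptp(position, orientation): joint-space move of the TCP to a pose.
- ctrl.move_straight(position, orientation=None, speed=150, max_force=None): straight line of the TCP; orientation=None keeps the orientation; speed is the mean speed in mm/s. With max_force (N) it stops when the force on the tool has changed by that much, and returns True; else False.
- ctrl.move_joints(angles): joint-space move.
- ctrl.move_gripper(opening, effort=None): opening from 0.0 (shut) to 1.0 (fully open); effort is the grip in N (None keeps the last); returns when the fingers have stopped.
- ctrl.pause(seconds).
- ctrl.solve_ik(position, orientation): joint angles nearest the present ones, or None.
- ctrl.get_obs(): the state.
- imaging.snapshot(name): name is "scene" or "top" or "wrist"; returns a dict with "pixels" (480x640x3 uint8, red, green, blue), "depth" (480x640 float32, mm along the optical axis (not along the pixel's ray), 0 where there is no reading), "mtx" (3x3 intrinsics, pixels), "R" (3x3) and "t" (3): a world point X has camera coordinates R X + t. Camera axes: x right, y down, z forward; pixel columns grow to the right and rows downward; lengths in mm; the calibration is good to about 2 mm. A picture is of the moment at which its call begins.
A pose or a line that the arm cannot do raises ctrl.Unreachable and nothing moves.
- ctrl.hand_in(): hands the job in; it is judged then, once.
The state is a dict: "time_s": time; "qpos": joint angles; "qvel": joint speeds; "tau": joint torques, N m; "tcp_pos": TCP position; "tool_rot": TCP orientation; "ft_force": force on the tool from outside, world axes, zero at the start; "moment": the same for the moment, N m; "finger_gap": opening from 0.0 (shut) to 1.0 (fully open); "grasp_force": force on a finger pad.
Only numpy, scipy, OpenCV 4.12 (cv2) and the standard library are available. Lean on these libraries where they do the work, as an engineer would, in place of code of your own. Each camera call takes 0.05 s, during which the arm holds its last target. There are 200 camera calls.

## Working session

There is one attempt and no reset: what is moved stays moved. The work goes in short steps, each a Python script; the robot and the scene stay as the last script left them, time stands still between calls to the robot, and variables do not carry over. Pictures are saved under pics/ and viewed, at most 10 in all, crops included, and the job is handed in when it is done.

```bash
mkdir -p pics; ls; python3 - <<'E'
from workcell import ctrl, imaging
import cv2, numpy as np, pickle
for n in ["scene","top"]:
    s=imaging.snapshot(n); pickle.dump(s,open(n+".pkl","wb"))
    cv2.imwrite(f"pics/{n}0.png",s["pixels"][:,:,::-1])
    print(n,s["mtx"],s["R"],s["t"])
o=ctrl.get_obs();print(o["time_s"],o["tool_rot"],o["tcp_pos"])
E
```

```text
pics
scene [[436.78550391   0.         312.5333537 ]
 [  0.         436.78550391 235.70910809]
 [  0.           0.           1.        ]] [[ 0.7968666   0.60414867 -0.00282966]
 [ 0.39856966 -0.52921809 -0.74904635]
 [-0.45403286  0.5957622  -0.66251155]] [-355.74082717 -220.45067435 1340.96647041]
top [[514.26741109   0.         320.69102037]
 [  0.         514.26741109 243.15839378]
 [  0.           0.           1.        ]] [[-0.01504114 -0.9998086   0.01251136]
 [-0.99320691  0.01349553 -0.11557643]
 [ 0.11538546 -0.01416477 -0.99321979]] [-112.97409397  556.527523   1345.481895  ]
0.1 [-3.09350120e+00 -5.37272103e-01  6.97357719e-04] [ 218.90945809 -611.39607244  230.32878333]
```

View pics/scene0.png

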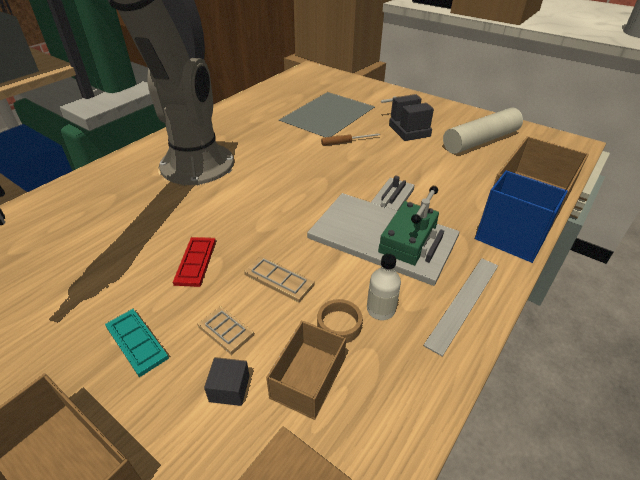

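View pics/top0.png

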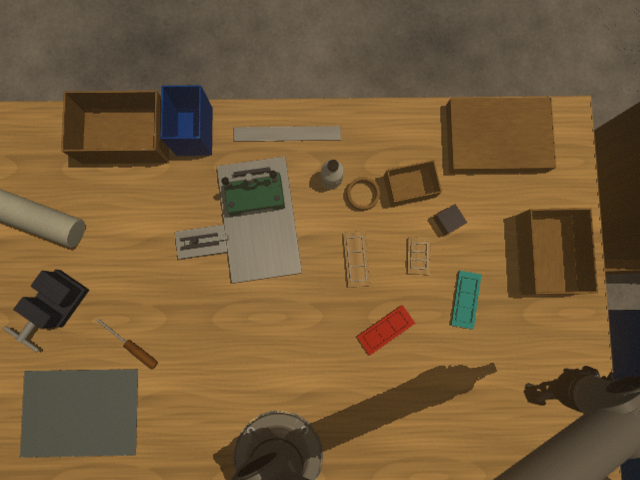

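Scene and top views agree:
- **Press:** green head at top (253,195), with its bed running down to (300,275). The bolt rails are at (200,241).
- **Dies, four candidates:** plain wood long at top (356,260), plain wood short at (418,256), red at (386,330) and turquoise at (466,300).
- **Choice:** the plywood ladder at (356,260) fits. It is wood-coloured and the longer of the two. I'll confirm it in an enlarged crop.

```bash
cat > h.py <<'E'
import numpy as np, cv2, pickle
def world(s,uv,depth=None,z=None):
    """pixels (N,2) -> world, by depth or by casting on the plane z"""
    uv=np.atleast_2d(np.asarray(uv,float)); K,R,t=s["mtx"],s["R"],s["t"]
    d=np.c_[uv,np.ones(len(uv))]@np.linalg.inv(K).T
    c=-R.T@t
    if depth is not None: return (d*np.asarray(depth)[:,None]-t)@R
    r=d@R; return c+r*((z-c[2])/r[:,2])[:,None]
def cloud(s):
    v,u=np.mgrid[:480,:640]; return world(s,np.c_[u.ravel(),v.ravel()],s["depth"].ravel().astype(float)).reshape(480,640,3)
def proj(s,X):
    c=np.atleast_2d(X)@s["R"].T+s["t"]; p=c@s["mtx"].T; return p[:,:2]/p[:,2:]
E
python3 - <<'E'
from h import *
s=pickle.load(open("top.pkl","rb")); P=cloud(s); Z=P[:,:,2]
print("bench z",np.median(Z[300:310,200:340]), Z[300:310,200:340].std())
def rects(name,x0,x1,y0,y1,lo,hi):
    m=np.zeros((480,640),np.uint8); m[y0:y1,x0:x1]=((Z>lo)&(Z<hi))[y0:y1,x0:x1]
    m=cv2.morphologyEx(m*255,cv2.MORPH_OPEN,np.ones((3,3)))
    cs,_=cv2.findContours(m,0,2)
    for c in cs:
        if cv2.contourArea(c)<150: continue
        p=P[m>0] if 0 else None
        mm=cv2.drawContours(np.zeros_like(m),[c],-1,1,-1)&(m>0); w=P[mm>0]
        r=cv2.minAreaRect(w[:,:2].astype(np.float32)); print(name,r,np.percentile(w[:,2],[5,50,95]).round(1))
rects("dies",340,440,225,300,6,30)
rects("press",215,305,150,290,14,30)
rects("head",215,305,150,230,60,90)
rects("rails",170,222,220,265,20,50)
rects("tall",300,445,150,225,6,200)
a=cv2.resize(s["pixels"][215:305,335:445,::-1],None,fx=5,fy=5,interpolation=2)
b=cv2.resize(s["pixels"][140:290,165:310,::-1],None,fx=3,fy=3,interpolation=2)
a=cv2.resize(s["pixels"][215:305,335:445,::-1],(330,270),interpolation=2)
b=np.vstack([b[:450]]);pad=np.zeros((450,330,3),np.uint8);pad[:270]=a
cv2.imwrite("pics/crop1.png",np.hstack([b,pad]))
E
```

```text
bench z 0.7782576479917029 118.04374618338947
dies ((518.96142578125, -385.62109375), (61.03784942626953, 99.27313995361328), 87.76625061035156) [ 8.8 13.6 19.3]
dies ((513.3137817382812, -216.56468200683594), (150.30398559570312, 60.3581657409668), 4.416447162628174) [ 8.3 13.4 19.4]
press ((623.9808349609375, 63.322509765625), (326.13067626953125, 221.6454620361328), 7.568294525146484) [16.1 20.8 25.6]
head ((684.148681640625, 55.13746643066406), (85.53295135498047, 150.597412109375), 8.336095809936523) [69.5 74.6 80.4]
rails ((567.0835571289062, 199.4549560546875), (39.63156509399414, 111.05379486083984), 6.366671085357666) [21.8 34.5 40.7]
tall ((690.6856079101562, -238.1132354736328), (88.54679870605469, 88.86579895019531), 31.567968368530273) [ 9.8 28.9 35.1]
tall ((713.6978149414062, -368.9946594238281), (93.08765411376953, 131.6493682861328), 11.232730865478516) [ 9.9 48.8 73. ]
tall ((736.4583740234375, -154.51776123046875), (59.64719772338867, 65.82127380371094), 1.8060848712921143) [ 27.4 102.4 152.5]
```

View pics/crop1.png

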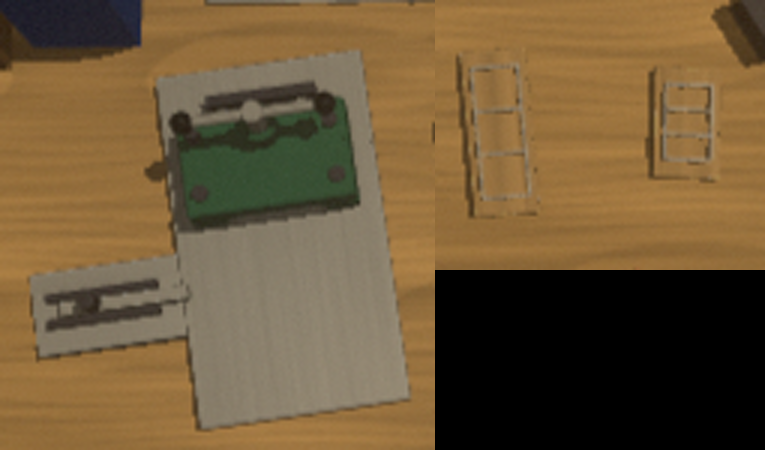

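The crop confirms it: the left ladder (top image (356,260)) is plain plywood and measures 150 x 60 mm, rules up. The right one, at (418,256), is the 100 mm short die. The bolt sits to the left of the bed, knob at about top (194,241). Next I'll refine the press pose from the bed outline in both views.

```bash
cat > fit.py <<'E'
from h import *
for n in ["top","scene"]:
    s=pickle.load(open(n+".pkl","rb")); P=cloud(s); Z=P[:,:,2]
    hsv=cv2.cvtColor(s["pixels"],cv2.COLOR_RGB2HSV)
    m=((hsv[:,:,1]<60)&(hsv[:,:,2]>70)).astype(np.uint8)*255
    cs,_=cv2.findContours(m,0,cv2.CHAIN_APPROX_NONE)
    c=np.vstack([k for k in cs if len(k)>60])[:,0]; W=world(s,c,z=20)[:,:2]
    yaw=np.radians(8); O=np.array([640,49.])
    for _ in range(4):
        ex=np.array([np.cos(yaw),np.sin(yaw)]); ey=np.array([-ex[1],ex[0]])
        L=np.c_[(W-O)@ex,(W-O)@ey]
        res={}
        for k,(ax,val,lo,hi) in dict(front=(0,-180,-85,85),back=(0,145,-85,85),right=(1,-95,-170,135),left=(1,95,-170,-100),left2=(1,95,10,130)).items():
            o=1-ax; q=(abs(L[:,ax]-val)<9)&(L[:,o]>lo)&(L[:,o]<hi)
            if q.sum()<15: continue
            vx,vy,x0,y0=cv2.fitLine(W[q].astype(np.float32),cv2.DIST_HUBER,0,.01,.01).ravel()
            a=np.degrees(np.arctan2(vy,vx)); a=(a-(90 if ax==0 else 0)+90)%180-90
            res[k]=(q.sum(),round(a,2),round(float(np.median(L[q][:,ax])-val),2))
        yaw=np.radians(np.average([r[1] for k,r in res.items() if k in("right","front")],weights=[r[0] for k,r in res.items() if k in("right","front")]))
        if "front" in res: O=O+ex*res["front"][2]
        if "right" in res: O=O+ey*res["right"][2]
    print(n,res,O.round(1),np.degrees(yaw).round(2))
    head=(hsv[:,:,1]>80)&(hsv[:,:,0]>45)&(hsv[:,:,0]<85)&(abs(Z-74)<6)&(abs(P[:,:,0]-684)<90)&(abs(P[:,:,1]-55)<120)
    print(" head",cv2.minAreaRect(P[head][:,:2].astype(np.float32)),np.median(P[head],0))
    d=(Z>7)&(Z<25)&(abs(P[:,:,0]-513)<85)&(abs(P[:,:,1]+217)<45)
    print(" die",cv2.minAreaRect(P[d][:,:2].astype(np.float32)), P[d].mean(0), d.sum())
    k=(Z>50)&(Z<72)&(abs(P[:,:,0]-562)<40)&(P[:,:,1]>130)&(P[:,:,1]<290); print(" knob",P[k].mean(0),k.sum())
E
python3 fit.py
python3 - <<'E'
from workcell import ctrl
import numpy as np
for a in (4.4,184.4):
    al=np.radians(a); print(a,[None if q is None else np.round(q,2) for q in (ctrl.solve_ik([513.,-217,z],np.pi*np.array([np.cos(al/2),np.sin(al/2),0])) for z in (120,0))])
E
```

```text
top {'front': (np.int64(63), np.float32(7.35), 0.0), 'back': (np.int64(59), np.float32(7.72), -7.12), 'right': (np.int64(115), np.float32(7.63), 0.0), 'left': (np.int64(27), np.float32(8.96), -6.48), 'left2': (np.int64(20), np.float32(5.04), -7.02)} [646.8  52.8] 7.53
 head ((685.1085815429688, 54.21331787109375), (83.68545532226562, 148.7515106201172), 9.106765747070312) [676.59344586  49.83801989  74.53160108]
 die ((510.6618957519531, -214.88551330566406), (164.75856018066406, 82.3829116821289), 0.467874139547348) [ 512.48746792 -216.25797638   13.61356137] 1213
 knob [562.77524857 212.64999333  63.92628573] 36
scene {'front': (np.int64(36), np.float32(7.63), 0.0), 'back': (np.int64(45), np.float32(7.85), -2.36), 'left': (np.int64(23), np.float32(6.81), -3.13), 'left2': (np.int64(23), np.float32(-0.47), -2.45)} [647.2  50. ] 7.63
 head ((690.5692749023438, 53.853660583496094), (88.03768920898438, 149.3442840576172), 7.63459587097168) [688.11732225  34.77662924  74.04831524]
 die ((514.956787109375, -215.4046630859375), (151.57237243652344, 64.14183044433594), 4.331794738769531) [ 518.94105481 -218.55020914   13.22300641] 1444
 knob [566.72654208 210.5685099   59.9381687 ] 44
4.4 [array([ 0.47,  0.35, -0.18,  1.88,  0.08,  0.92, -1.24]), array([ 0.45,  0.52, -0.16,  1.95,  0.12,  0.68, -1.28])]
184.4 [array([ 0.82,  0.4 , -0.62,  1.87,  0.28,  0.96,  1.73]), array([ 0.76,  0.57, -0.56,  1.94,  0.44,  0.75,  1.6 ])]
```

```bash
cat >> h.py <<'E'
def rv(deg):
    a=np.radians(deg)/2; return np.pi*np.array([np.cos(a),np.sin(a),0])
PY=7.6; PO=np.array([644.,48.5])
def press(x,y,z):
    a=np.radians(PY); return np.r_[PO+x*np.array([np.cos(a),np.sin(a)])+y*np.array([-np.sin(a),np.cos(a)]),z]
E
python3 - <<'E'
from workcell import ctrl, imaging
from h import *
ctrl.move_ptp([514,-216,120],rv(4.4)); o=ctrl.get_obs(); print(o["time_s"],o["tcp_pos"])
s=imaging.snapshot("wrist"); pickle.dump(s,open("w1.pkl","wb")); cv2.imwrite("pics/w1.png",s["pixels"][:,:,::-1])
P=cloud(s);Z=P[:,:,2]
m=(s["depth"]>0)&(Z>7)&(Z<25)&(abs(P[:,:,0]-513)<88)&(abs(P[:,:,1]+217)<42)
n,l,st,_=cv2.connectedComponentsWithStats(cv2.morphologyEx(m.astype(np.uint8),cv2.MORPH_OPEN,np.ones((5,5)))); k=1+st[1:,4].argmax()
print(cv2.minAreaRect(P[l==k][:,:2].astype(np.float32)),st[k], np.median(Z[l==k]))
E
```

```text
1.9333 [ 513.77871364 -217.5078559   120.22158918]
((514.6353149414062, -216.92153930664062), (149.926513671875, 60.171390533447266), 4.138509750366211) [  281   129    89   201 16614] 11.891981747571418
```

View pics/w1.png

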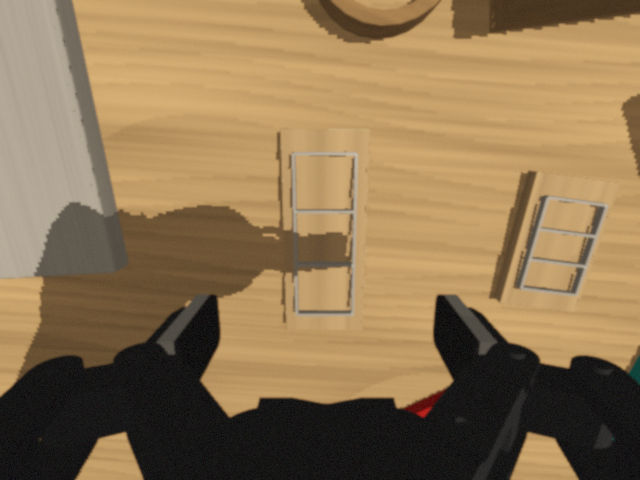

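The wrist view shows the long die centred between the open fingers, from (280,130) to (368,328). The short die is clear to the right at (560,235). Grasping next.

```bash
python3 - <<'E'
from workcell import ctrl, imaging
from h import *
print(ctrl.move_straight([514.3,-216.8,-1.5],rv(4.2),speed=100,max_force=15)); o=ctrl.get_obs(); print(o["time_s"],o["tcp_pos"],o["ft_force"])
ctrl.move_gripper(0.0,40); o=ctrl.get_obs(); print(o["finger_gap"],o["grasp_force"],o["tcp_pos"],o["ft_force"])
ctrl.move_straight([514.3,-216.8,80],speed=100); o=ctrl.get_obs(); print(o["time_s"],o["finger_gap"],o["grasp_force"],o["tcp_pos"],o["ft_force"])
s=imaging.snapshot("wrist"); cv2.imwrite("pics/w2.png",s["pixels"][:,:,::-1])
P=cloud(s);Z=P[:,:,2]
m=(s["depth"]>0)&(abs(P[:,:,0]-514)<85)&(abs(P[:,:,1]+217)<28)&(Z>60)&(Z<110)
Q=P[m]; A=np.c_[Q-Q.mean(0)]; print(len(Q),Q.min(0),Q.max(0))
q=Q[Q[:,0]>540]; print(np.linalg.lstsq(np.c_[q[:,:2]-[514.6,-217],np.ones(len(q))],q[:,2],rcond=None)[0])
E
```

```text
False
3.35 [ 514.95434632 -217.03755635   -0.81452186] [ 0.52666652 -0.07812485 -0.33970566]
0.6879069929309602 43.62561821937561 [ 514.83891292 -217.02577474   -0.65117554] [-1.36534236  1.10323866  6.7023491 ]
4.6833 0.6890629627857043 43.22439193725586 [ 513.61927444 -216.55342695   79.280557  ] [ 0.15759399 -0.07317381 -2.33578232]
40171 [ 469.46898476 -244.99321844   88.90458263] [ 590.43380516 -189.00004465   99.72226661]
[-8.97220765e-03  8.31647991e-03  9.26670943e+01]
```

View pics/w2.png

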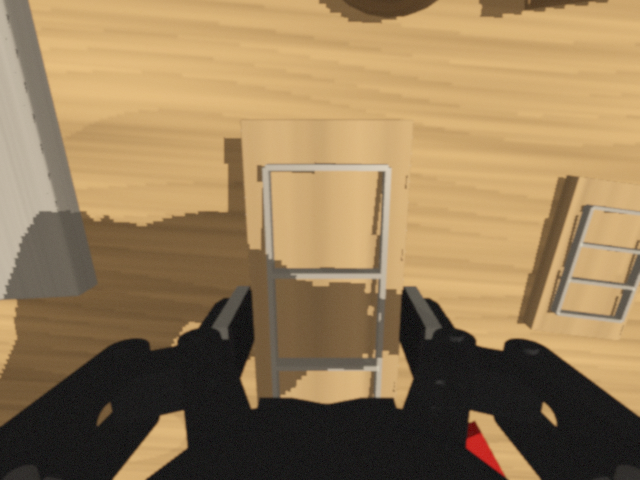

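The die is held level across its bare edges, front edge at row 120 with the pads on the wood at (250,320) and (403,320). Nothing touches the rules. Moving to the press mouth and measuring it close up.

```bash
python3 - <<'E'
from workcell import ctrl, imaging
from h import *
p=press(-125,0,80); ctrl.move_ptp(p,rv(PY)); o=ctrl.get_obs(); print(o["time_s"],p,o["tcp_pos"])
s=imaging.snapshot("wrist"); pickle.dump(s,open("w3.pkl","wb")); cv2.imwrite("pics/w3.png",s["pixels"][:,:,::-1])
P=cloud(s)
a=np.radians(PY);ex=np.array([np.cos(a),np.sin(a)]);ey=np.array([-ex[1],ex[0]])
L=np.dstack([(P[:,:,:2]-PO)@ex,(P[:,:,:2]-PO)@ey,P[:,:,2]])
hsv=cv2.cvtColor(s["pixels"],cv2.COLOR_RGB2HSV)
g=(s["depth"]>0)&(hsv[:,:,1]>80)&(hsv[:,:,0]>45)&(hsv[:,:,0]<90)&(L[:,:,2]>68)&(L[:,:,2]<80)
q=L[g]; print("head top",len(q),np.percentile(q,[1,50,99],axis=0).round(1), cv2.minAreaRect(q[:,:2].astype(np.float32)))
d=(s["depth"]>0)&(abs(L[:,:,1])<40)&(L[:,:,0]<-20)&(L[:,:,0]>-125)&(L[:,:,2]>86)&(L[:,:,2]<105); q=L[d]
print("die",np.percentile(q,[.5,50,99.5],axis=0).round(1))
E
```

```text
5.7167 [520.09805747  31.96795122  80.        ] [520.27353141  29.90465108  79.81706211]Traceback (most recent call last):
  File "<stdin>", line 10, in <module>
    return _quantile_unchecked(
        a, q, axis, out, overwrite_input, method, keepdims, weights)
    return _ureduce(a,
                    func=_quantile_ureduce_func,
    ...<5 lines>...
                    overwrite_input=overwrite_input,
                    method=method)
    r = func(a, **kwargs)
    result = _quantile(arr,
                       quantiles=q,
    ...<2 lines>...
                       out=out,
                       weights=wgt)
    slices_having_nans = np.isnan(arr[-1, ...])
                                  ~~~^^^^^^^^^
IndexError: index -1 is out of bounds for axis 0 with size 0
```

View pics/w3.png

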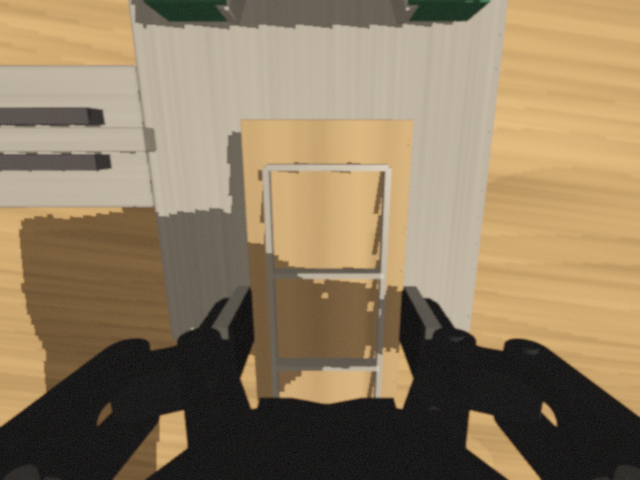

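The wrist view shows the die on the axis of the bed. The mouth's bevels are at (240,20) and (408,20), the bed edges run at columns ~140 and ~500, and the bolt tip is at (153,138). I'll measure the bed edges and the mouth in this image.

```bash
python3 - <<'E'
from h import *
s=pickle.load(open("w3.pkl","rb"))
hsv=cv2.cvtColor(s["pixels"],cv2.COLOR_RGB2HSV)
a=np.radians(PY);ex=np.array([np.cos(a),np.sin(a)]);ey=np.array([-ex[1],ex[0]])
loc=lambda uv,z:np.c_[(world(s,uv,z=z)[:,:2]-PO)@ex,(world(s,uv,z=z)[:,:2]-PO)@ey].round(1)
S=hsv[:,:,1].astype(int)
for r in (40,55,220,240,260):
    row=S[r]; lo=[c for c in range(100,230) if row[c]<70]; hi=[c for c in range(420,540) if row[c]<70]
    print(r,lo[:1],hi[-1:],loc([[lo[0]-.5,r],[hi[-1]+.5,r]],20).tolist())
print("mouth corners",loc([[228,20],[420,20],[243,10],[405,10]],20).tolist())
print("die front corners",loc([[241,120],[412,120]],92.5).tolist())
G=(S>80)&(hsv[:,:,0]>45)&(hsv[:,:,0]<95); G[40:]=0
v,u=np.nonzero(G); 
for r in (2,8,14,19): 
    c=u[v==r]; print(r,c.min(),c.max(),c[c<320].max(),c[c>320].min())
E
```

```text
40 [134] [502] [[-7.6, 94.8], [-8.0, -92.8]]
55 [136] [501] [[-14.5, 94.8], [-14.9, -93.1]]
220 [157] [481] [[-101.0, 95.0], [-101.5, -92.5]]
240 [160] [479] [[-112.9, 94.8], [-113.5, -92.7]]
260 [162] [477] [[-125.3, 95.2], [-125.8, -92.8]]
mouth corners [[1.3, 46.1], [1.1, -50.2], [5.7, 38.3], [5.6, -42.4]]
die front corners [[-50.4, 26.4], [-50.5, -32.5]]
2 146 485 224 410
8 155 477 215 420
14 162 471 219 415
19 169 458 224 412
```

```bash
cat > meas.py <<'E'
from h import *
def rowedges(s,ztop):
    S=cv2.cvtColor(s["pixels"],cv2.COLOR_RGB2HSV)[:,:,1].astype(int)
    a=np.radians(PY);ex=np.array([np.cos(a),np.sin(a)]);ey=np.array([-ex[1],ex[0]])
    loc=lambda uv,z:np.c_[(world(s,uv,z=z)[:,:2]-PO)@ex,(world(s,uv,z=z)[:,:2]-PO)@ey].round(1).tolist()
    for r in range(30,280,25):
        m=S[r]<70; c=np.nonzero(m[60:580])[0]+60
        if not len(c): continue
        w=np.nonzero(~m[200:440])[0]+200
        print(r,"bed",loc([[c[0]-.5,r],[c[-1]+.5,r]],20),"die",loc([[w[0]-.5,r],[w[-1]+.5,r]],ztop) if len(w)>60 else "")
E
python3 - <<'E'
from workcell import ctrl, imaging
from h import *
from meas import rowedges
ctrl.pause(.2);o=ctrl.get_obs(); print("settled",o["tcp_pos"])
p=press(-115,3.2,26); print(ctrl.move_straight(p,rv(PY),speed=80,max_force=12)); ctrl.pause(.2); o=ctrl.get_obs(); print(o["time_s"],p,o["tcp_pos"],o["ft_force"])
s=imaging.snapshot("wrist"); pickle.dump(s,open("w4.pkl","wb")); cv2.imwrite("pics/w4.png",s["pixels"][:,:,::-1])
rowedges(s,38.5)
E
```

```text
settled [520.31457811  30.30120765  79.94882611]
False
7.0083 [529.58699242  36.46240485  26.        ] [529.98729765  36.45180148  26.57184618] [-0.19025428 -0.40162242 -2.27035997]
30 bed [[-7.0, 94.6], [-7.1, -91.9]] die 
55 bed [[-15.4, 95.0], [-15.5, -92.7]] die 
80 bed [[-24.2, 105.1], [-24.3, -92.8]] die 
105 bed [[-33.2, 106.9], [-33.3, -92.9]] die 
130 bed [[-42.6, 108.7], [-42.7, -92.6]] die [[-43.2, 32.7], [-43.2, -27.7]]
155 bed [[-52.3, 110.6], [-52.4, -92.6]] die [[-51.7, 32.9], [-51.7, -27.5]]
180 bed [[-62.3, 112.6], [-62.4, -92.7]] die [[-60.5, 32.7], [-60.5, -27.7]]
205 bed [[-72.8, 114.6], [-72.9, -92.8]] die [[-69.6, 32.9], [-69.7, -27.9]]
230 bed [[-83.6, 116.7], [-83.7, -92.4]] die [[-79.1, 32.7], [-79.2, -27.7]]
255 bed [[-94.8, 94.9], [-94.9, -92.5]] die [[-89.0, 32.5], [-89.0, -27.5]]
```

View pics/w4.png

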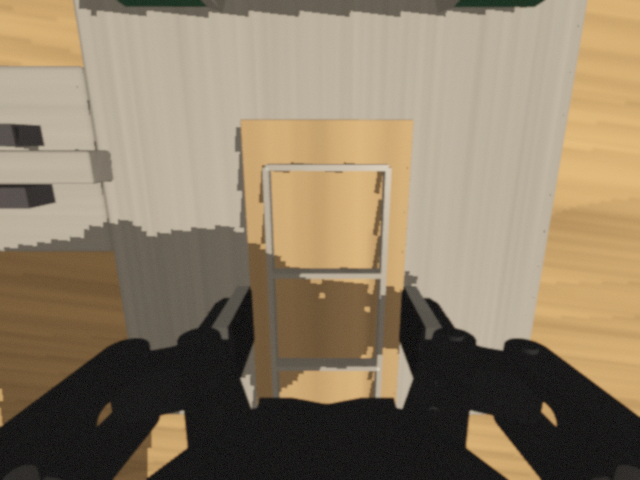

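In the camera frame, the die's centre is at y = 2.5 and the bed's at 1.1, and they're parallel. The mouth is just ahead at the top of the picture, row ~5. I'll shift 1.4 mm, lower the die, slide its front end in, then release.

```bash
python3 - <<'E'
from workcell import ctrl, imaging
from h import *
st=lambda k:(lambda o:print(k,round(o["time_s"],1),o["tcp_pos"].round(1) if hasattr(o["tcp_pos"],'round') else o["tcp_pos"],np.round(o["ft_force"],1),round(o["grasp_force"],1)))(ctrl.get_obs())
print(ctrl.move_straight(press(-112,1.8,20),rv(PY),speed=60,max_force=8)); st("low")
print(ctrl.move_straight(press(-58,1.8,20),speed=50,max_force=10)); st("in")
s=imaging.snapshot("wrist"); cv2.imwrite("pics/w5.png",s["pixels"][:,:,::-1])
E
```

```text
False
low 7.3 [532.6  35.3  19.6] [ 0.2  0.4 -2.4] 43.3
False
in 8.6 [585.8  42.5  19.9] [-1.2 -0.1 -2.4] 43.3
```

View pics/w5.png

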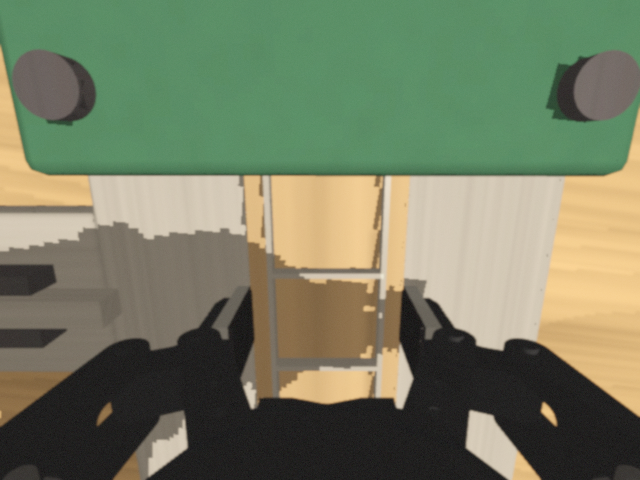

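The die's front end is under the head (head edge at row 175), centred, with no contact force. I'll release it and push it home from its rear edge with shut fingers.

```bash
python3 - <<'E'
from workcell import ctrl, imaging
from h import *
a=np.radians(PY);ex=np.array([np.cos(a),np.sin(a)]);ey=np.array([-ex[1],ex[0]])
def st(k):
    o=ctrl.get_obs(); d=np.array(o["tcp_pos"][:2])-PO; print(k,round(o["time_s"],1),"press",(d@ex).round(1),(d@ey).round(1),np.round(o["tcp_pos"][2],1),np.round(o["ft_force"],1))
ctrl.move_gripper(1.0); ctrl.move_straight(press(-58,1.8,75),speed=120)
ctrl.move_gripper(0.0); ctrl.move_straight(press(-163,1.2,75),speed=200)
print(ctrl.move_straight(press(-163,1.2,25),speed=80,max_force=10)); st("down")
print(ctrl.move_straight(press(-48,1.2,25),speed=45,max_force=10)); st("push")
E
```

```text
False
down 11.8 press -162.6 1.3 25.1 [ 0.3 -0.4  0.3]
True
push 14.0 press -56.4 1.2 24.1 [ 0.3 -0.2  0.3]
```

Stopped at press x = -56.4, as expected for home. I'll check by pressing again, then backing off and looking.

```bash
python3 - <<'E'
from workcell import ctrl, imaging
from h import *
a=np.radians(PY);ex=np.array([np.cos(a),np.sin(a)]);ey=np.array([-ex[1],ex[0]])
def st(k):
    o=ctrl.get_obs(); d=np.array(o["tcp_pos"][:2])-PO; print(k,round(o["time_s"],1),"press",(d@ex).round(1),(d@ey).round(1),np.round(o["tcp_pos"][2],1),np.round(o["ft_force"],1))
print(ctrl.move_straight(press(-44,1.2,25),speed=20,max_force=14)); st("push2")
ctrl.move_straight(press(-90,1.2,30),speed=150); ctrl.move_straight(press(-150,1.2,110),speed=250); ctrl.pause(.2)
s=imaging.snapshot("wrist"); pickle.dump(s,open("w6.pkl","wb")); cv2.imwrite("pics/w6.png",s["pixels"][:,:,::-1])
P=cloud(s); L=np.dstack([(P[:,:,:2]-PO)@ex,(P[:,:,:2]-PO)@ey,P[:,:,2]])
S=cv2.cvtColor(s["pixels"],cv2.COLOR_RGB2HSV)[:,:,1]
m=(s["depth"]>0)&(abs(L[:,:,1]-1)<45)&(L[:,:,0]<-8)&(L[:,:,0]>-90)&(L[:,:,2]>28)&(L[:,:,2]<45)
m=cv2.morphologyEx(m.astype(np.uint8),cv2.MORPH_OPEN,np.ones((3,3)))>0
print("die rear",np.percentile(L[m],[.5,50,99.5],axis=0).round(1))
h=(s["depth"]>0)&(L[:,:,2]>70)&(L[:,:,2]<78)&(abs(L[:,:,1])<60); print("head front",np.percentile(L[h][:,0],[1,5]))
E
```

```text
True
push2 14.4 press -56.4 1.1 23.1 [ 1.   0.1 -0.3]
die rear [[-44.3 -28.6  29.5]
 [-28.7   1.2  32. ]
 [-11.9  30.7  39. ]]Traceback (most recent call last):
  File "<stdin>", line 14, in <module>
    return _quantile_unchecked(
        a, q, axis, out, overwrite_input, method, keepdims, weights)
    return _ureduce(a,
                    func=_quantile_ureduce_func,
    ...<5 lines>...
                    overwrite_input=overwrite_input,
                    method=method)
    r = func(a, **kwargs)
    result = _quantile(arr,
                       quantiles=q,
    ...<2 lines>...
                       out=out,
                       weights=wgt)
    slices_having_nans = np.isnan(arr[-1, ...])
                                  ~~~^^^^^^^^^
IndexError: index -1 is out of bounds for axis 0 with size 0
```

View pics/w6.png

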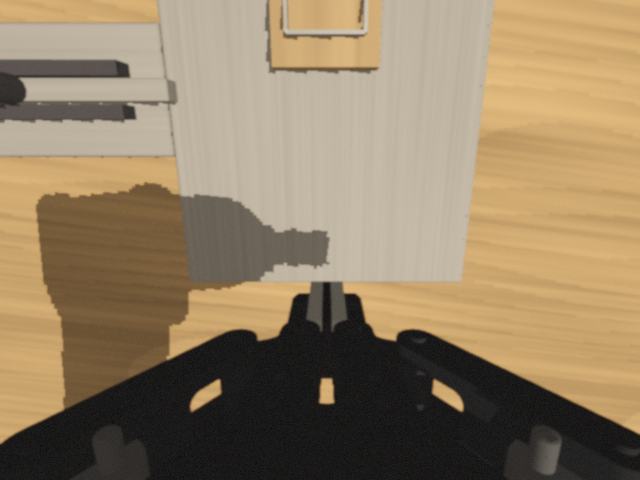

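The die's rear edge is square at row 68, press x ≈ -45, and its centre is at y = 1.2. The bolt bar, at row 90, has clear room behind it. Now the bolt.

```bash
python3 - <<'E'
from workcell import ctrl, imaging
from h import *
a=np.radians(PY);ex=np.array([np.cos(a),np.sin(a)]);ey=np.array([-ex[1],ex[0]])
def st(k):
    o=ctrl.get_obs(); d=np.array(o["tcp_pos"][:2])-PO; print(k,round(o["time_s"],1),"press",(d@ex).round(1),(d@ey).round(1),np.round(o["tcp_pos"][2],1),np.round(o["ft_force"],1))
ctrl.move_straight(press(-57,214,110),speed=200); st("over")
print(ctrl.move_straight(press(-57,214,46),speed=100,max_force=10)); st("down")
print(ctrl.move_straight(press(-57,106,46),speed=45,max_force=14)); st("push")
print(ctrl.move_straight(press(-57,104,46),speed=20,max_force=16)); st("push2")
ctrl.move_straight(press(-57,150,46),speed=150); ctrl.move_straight(press(-150,100,170),speed=200); ctrl.pause(.2)
s=imaging.snapshot("wrist"); w=s["pixels"][:300,:,::-1]
t=imaging.snapshot("top"); tc=cv2.resize(t["pixels"][140:290,165:365,::-1],(400,300),interpolation=2)
pickle.dump(s,open("w7.pkl","wb"))
cv2.imwrite("pics/fin.png",np.hstack([cv2.resize(w,(400,188)),tc[:188]]) if 0 else np.vstack([w,np.hstack([tc,np.zeros((300,240,3),np.uint8)])]))
P=cloud(s); L=np.dstack([(P[:,:,:2]-PO)@ex,(P[:,:,:2]-PO)@ey,P[:,:,2]]); ok=s["depth"]>0
k=ok&(L[:,:,2]>60)&(L[:,:,2]<70)&(abs(L[:,:,0]+57)<25)&(L[:,:,1]>60)&(L[:,:,1]<200); print("knob",L[k].mean(0) if k.any() else None,k.sum())
b=ok&(L[:,:,2]>32)&(L[:,:,2]<40)&(abs(L[:,:,0]+57)<5)&(L[:,:,1]<90)&(L[:,:,1]>-40); print("tip y",np.percentile(L[b][:,1],1) if b.any() else None)
E
```

```text
over 16.9 press -57.3 212.2 109.8 [ 0.3 -0.4 -0.1]
False
down 17.7 press -56.5 214.2 46.4 [-0.3 -0.   0.8]
True
push 19.7 press -57.4 118.6 45.8 [-0.6  1.   1.1]
True
push2 20.3 press -57.8 118.9 45.8 [0.5 1.2 0.9]
knob [-56.29597952  96.03234404  65.70432613] 506
tip y 12.090573864549025
```

View pics/fin.png

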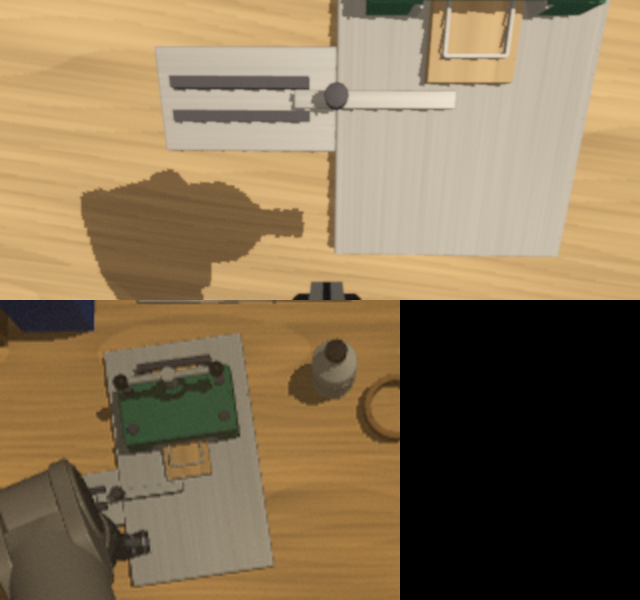

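The bolt is shut: in the wrist crop the knob is at (336,95) and the bar reaches (455,100), just behind the die's rear edge at row 82. The knob measures y = 96.0 with the press centre at 1.1, so the travel is about 80 mm. The gripper is clear.

```bash
python3 -c "
from workcell import ctrl
print(ctrl.hand_in(), ctrl.get_obs()['time_s'])"
```

```text
the job is handed in; nothing more can be done
the job is handed in; nothing more can be done
```

The long die is home against the back stop, rules up and held only by its plywood edges, the bolt is pushed fully shut behind it, and the job is handed in at about 22 s of the 51 s allowed.

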